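Fetch the weld flange from behind the tube offcuts

TASK

On the pallet three tall steel pieces (a round tube, a stepped reducer and a square tube) hem in a low weld flange. First clear all three onto the black rubber mat, upright; then, with them still on the mat, fetch the flange and seat it flat on the positioner's turntable, over its centre pin; only then stand each of the three back upright on the pallet exactly where it stood at the start. Do not knock anything over, and leave the brass bung and the nut on the pallet and the white bottle where they are.

Things in the scene. Friction and masses are not known exactly. Their poses are not given: they have to be found in the camera images.
- tube: Round bright-steel tube offcut, 50 mm outside diameter, 120 mm tall, wall 3 mm, 0.3 kg, smooth all the way up. Stands on the pallet at the start, open end up. Origin: centre of its underside; z runs up its axis; it must be returned to within 15 mm of its starting place; its turn about z does not matter.
- reducer: Round bright-steel exhaust reducer, 115 mm tall, wall 3 mm, 0.26 kg: 54 mm diameter for the lowest 30 mm, a cone up to 65 mm height, then a straight neck of 38 mm diameter to the top (grip the neck). Stands on the pallet at the start, open end up. Origin: centre of its underside; z runs up its axis; it must be returned to within 15 mm of its starting place; its turn about z does not matter.
- square_tube: Dark-steel square tube offcut, 45 x 45 mm outside, 110 mm tall, wall 4 mm, 0.4 kg. Its x and y axes are square to its faces; its faces stand within 0.1 rad of the pallet's edges. Stands on the pallet at the start, open end up. Origin: centre of its underside; z runs up its axis; it must be returned to within 15 mm of its starting place; its turn about z does not matter.
- flange: Bright-steel weld flange: a disc 56 mm in diameter and 8 mm thick with a round hub of 34 mm diameter rising from it to 45 mm above the underside (grip the hub); a bore of 26 mm diameter goes right through. 0.25 kg. Stands disc down on the pallet between the three tall pieces. Origin: centre of its underside; z runs up its axis.
- pallet: Fixed flat aluminium plate, 140 mm (its x) x 200 mm (its y), 10 mm thick, low on the bench. Origin: centre of its underside, z up. The flange stands near (30, 0) mm in its frame; the tall pieces stand, in any assignment, near (-28, 0), (30, 58) and (30, -58) mm, about 58 mm from the flange and a few mm clear of it; all within 3 mm of those points.
- mat: Fixed black rubber mat, 150 mm (its x) x 220 mm (its y), 6 mm thick, empty: the side area. Origin: centre of its underside, z up. A piece counts as on it when its axis is within the mat's edges.
- positioner: Fixed benchtop welding positioner: red box 110 x 110 mm with a steel turntable (it does not turn) of 110 mm diameter on top, 72 mm above the bench; a brass centre pin of 9 mm diameter stands 18 mm up from the turntable. Origin: on the pin's axis at bench level, z up. The flange seats with its bore over the pin, its underside 72 mm above this origin.
- bung: Loose brass threaded bung, 26 mm diameter, 25 mm tall, a bystander on the pallet near (-45, 78) mm in its frame. Origin: centre of its underside. Must stay put (within 30 mm).
- nut: Loose dark-steel hexagon nut, 26 mm across, 14 mm tall, a bystander on the pallet near (-45, -78) mm in its frame. Origin: centre of its underside. Must stay put (within 30 mm).
- bottle: Loose white plastic bottle, 64 mm diameter, 150 mm tall, a bystander standing on the bench beyond the work. Origin: centre of its underside. Must stay put (within 40 mm).

How it is judged:
By the outcome, as a careful person would: the job done as asked, in the order asked, and still so for the second after the job is handed in, with the robot touching nothing.
It also fails if it takes over 144 s, if anything falls off the work surface, if the arm or the gripper's body presses on something with over 40 N, if the wrist force passes 120 N, or if a joint passes its speed limit or range.

ROBOT

A 7-joint arm with a two-finger parallel gripper is mounted at the origin on the work surface. World frame = base frame: x ahead of the robot, y to its left, z up, the work surface at z = 0. Lengths are in m, angles in rad, forces in N, time in s.
With the tool pointing down it reaches from about 0.425 to 0.925 m from the base axis. Payload 6.8 kg.
Tool frame: the origin (TCP) lies on the front face of the gripper's body, between the roots of the fingers; the fingertips stand 73 mm ahead of it and the grasp point (between the pads) lies 54 mm ahead of it; z points along the fingers, y is the direction in which the jaws open and shut (so a half turn about z gives the same grasp; the last joint's range is limited). The gripper opens to 85 mm and grips with 20 to 120 N. Pads are 22 mm wide; open, the fingers measure 114 mm over their backs; the gripper's body (76 mm by 85 mm) begins 54 mm behind the grasp point. The pads swing forward as they close: fully open they stand 13 mm farther back than shut.
Start: joints at [-1.237, 0.477, 0.022, 1.555, -0.011, 1.109, -0.083], TCP at [0.289, 0.61, 0.304] pointing down, gripper open.
Joint ranges: [-2.96, 2.96], [-0.34, 2.1], [-1.41, 1.46], [0.24, 2.44], [-1.37, 4.51], [0.17, 1.92], [-2.96, 2.96]. Speed limits (rad/s): [2.39, 2.39, 3.14, 3.14, 3.14, 3.14, 3.14].

INTERFACE

Orientations are given as a unit quaternion [w, x, y, z].
In Python, from station import get_obs, read_camera, hand_in, spot_in, cut_out, spot_point gives the robot as it stands. The module is installed in compiled form; this text tells all that it offers.
- The arm moves only by the tool move_arm, never from a script. Its arguments are lists of equal length, an entry for each row: "gripper": the opening, from 0 (shut) to 1 (fully open); "xyz": the shift along the tool's x, y, z in cm, a list of three; "twist": the turn about the tool's z in rad. A call has 1 to 5 rows; each row is the pose to reach, as a shift and turn from the pose commanded when the call began, along the tool's axes at that moment; what a row does not reach only later rows make up. A row lasts 1/12 s, in which the tool goes at most 41.7 mm and 7.16 degrees, less where a joint would pass 70% of its speed; a pose out of reach is approached as far as the arm can. A call with a gripper value outside its range is refused whole. The fingers move at their own pace and stop on an object; "squeeze" is the grip in N (left out, the last holds). Time passes only in rows, so rows that repeat a pose let the fingers close. It gives the time, the measured TCP pose, the force and the opening at its end, in the units of the state.
- get_obs(): the state, without advancing time (a new reading comes with each control period).
- read_camera(name): name is "scene" or "top" or "wrist"; returns a dict with "pixels" (480x640x3 uint8, red, green, blue), "fx", "fy", "cx", "cy" (pixels), "R" (3x3) and "t" (3): a world point X has camera coordinates R X + t. Camera axes: x right, y down, z forward; pixel columns grow to the right and rows downward; lengths in m; the calibration is good to about 2 mm. A picture is of the moment at which its call begins. There is no depth.
- hand_in(): hands the job in, once; it reports no verdict.
Trained networks look in the newest picture that a camera, given by its name, has taken for a name from the list of things; names that differ only in an ending like _2 or _b are one class to them, and where a whole thing is asked for, a point or a joint stands for the part that bears it (a point fixed in the world has none). Each returns a list of dicts, best first, with "p" (0 to 1); they miss things now and then, are a little off and sometimes report something else, mostly with a low value. They report only what shows in the picture. A call takes as long as a camera call.
- spot_in(query, camera): "centre" ([x, y, z] in m, in world coordinates, good to about 4 mm: the middle of the surface that is visible of it).
- cut_out(query, camera): "pixels" (480x640 bool, what is visible of it).
- spot_point(query, camera): "centre" ([x, y, z] in m, in world coordinates, good to about 4 mm: a listed point, or the origin of a listed thing).
The state is a dict: "t": time; "q": joint angles; "joint_vel": joint speeds; "joint_torque": joint torques, N m; "eef_pos": TCP position; "tool_rot": TCP orientation; "contact_force": force on the tool from outside, world axes, zero at the start; "torque": the same for the moment, N m; "gripper_width": opening from 0.0 (shut) to 1.0 (fully open).
Only numpy, scipy, OpenCV 4.12 (cv2) and the standard library are available. Lean on these libraries where they do the work, as an engineer would, in place of code of your own. Each camera call takes 0.05 s, during which the arm holds its last target.

## Working session

There is one attempt and no reset: what is moved stays moved. The work goes in short steps, Python scripts to look and compute and a tool call to move; the robot and the scene stay as the last step left them, time stands still between calls to the robot, and variables do not carry over. Pictures are saved under pics/ and viewed, and the job is handed in when it is done.

Besides the shell and the picture viewer there is one more tool, called after "Request:" as a command line: name --pt "numbers of a row" for each row, then --argument value for the rest. move_arm: Moves the arm, as the interface text tells. Its arguments: {"type":"object","properties":{"gripper":{"type":"array","items":{"type":"number"}},"xyz":{"type":"array","items":{"type":"array","items":{"type":"number"}}},"twist":{"type":"array","items":{"type":"number"}},"squeeze":{"type":"number"}},"required":["gripper","xyz","twist"]}

```bash
mkdir -p pics; ls
cat > h.py <<'E'
import numpy as np, cv2
from station import *
def save(cam,name):
    c=read_camera(cam); cv2.imwrite(f'pics/{name}.png',c['pixels'][:,:,::-1]); return c
E
python3 - <<'E'
from h import *
o=get_obs(); print({k:np.round(v,3) for k,v in o.items()})
for c in ['scene','top','wrist']:
    d=save(c,c+'0'); print(c,d['fx'],d['cx'],d['cy'],np.round(-d['R'].T@d['t'],3),np.round(d['R'],3).tolist())
for n in ['tube','reducer','square_tube','flange','pallet','mat','positioner','bung','nut','bottle']:
  for c in ['top','scene']:
    print(n,c,[(np.round(r['centre'],3).tolist(),round(r['p'],2)) for r in spot_point(n,c)[:2]])
E
```

```text
pics
{'t': np.float64(0.0), 'q': array([-1.237,  0.478,  0.022,  1.556, -0.012,  1.109, -0.083]), 'joint_vel': array([-0.   ,  0.001, -0.002,  0.   ,  0.   ,  0.   ,  0.001]), 'joint_torque': array([ 0.0000e+00, -5.9646e+01,  1.6080e+00, -2.8119e+01,  1.3000e-02,
        9.0000e-03,  0.0000e+00]), 'eef_pos': array([0.288, 0.61 , 0.303]), 'tool_rot': array([-0.   ,  0.219,  0.976, -0.001]), 'contact_force': array([-0.274,  0.674, -0.005]), 'torque': array([-0.04 , -0.   ,  0.043]), 'gripper_width': np.float64(1.002)}
scene 436.34950985425047 316.96187308937664 247.36808017029787 [0.918 0.477 0.574] [[-0.808, 0.588, 0.015], [0.378, 0.539, -0.753], [-0.451, -0.603, -0.658]]
top 618.3097174198505 321.00193449589966 248.01571871781454 [ 0.275 -0.021  1.355] [[0.003, -1.0, -0.021], [-0.982, 0.001, -0.191], [0.191, 0.021, -0.981]]
wrist 381.9251688967052 318.63795672605204 243.0817344708569 [0.219 0.645 0.372] [[0.428, 0.904, -0.001], [0.861, -0.407, 0.305], [0.275, -0.132, -0.952]]
tube top [([0.638, -0.053, 0.013], 0.98)]
tube scene [([0.633, -0.056, 0.011], 0.56)]
reducer top [([0.569, -0.01, 0.01], 0.56)]
reducer scene []
square_tube top [([0.619, 0.053, 0.009], 0.76)]
square_tube scene [([0.621, 0.06, 0.01], 0.76)]
flange top [([0.569, -0.012, 0.011], 0.7), ([0.63, 0.001, 0.01], 0.56)]
flange scene [([0.63, 0.003, 0.013], 0.78)]
pallet top [([0.595, -0.003, 0.0], 0.62)]
pallet scene []
mat top [([0.534, 0.276, -0.0], 0.85)]
mat scene [([0.536, 0.276, 0.002], 0.71)]
positioner top [([0.514, -0.302, 0.001], 0.82)]
positioner scene [([0.509, -0.292, -0.001], 0.89)]
bung top [([0.548, 0.075, 0.011], 0.55)]
bung scene [([0.549, 0.07, 0.011], 0.64)]
nut top [([0.556, -0.084, 0.007], 0.39)]
nut scene [([0.56, -0.085, 0.011], 0.47)]
bottle top [([0.683, -0.161, -0.002], 0.58)]
bottle scene [([0.676, -0.163, 0.003], 0.73)]
```

View pics/top0.png

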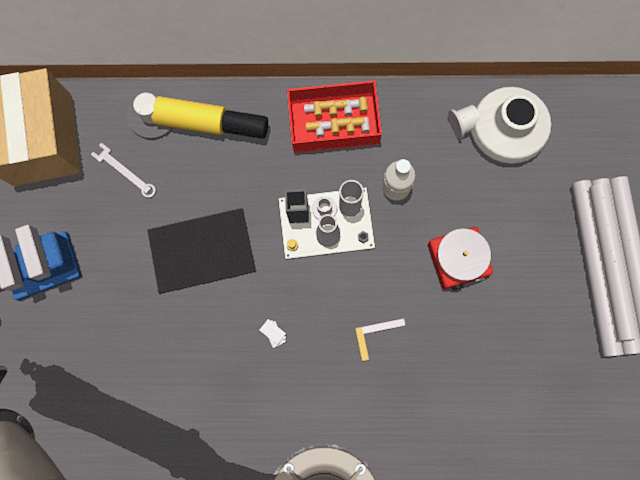

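View pics/scene0.png

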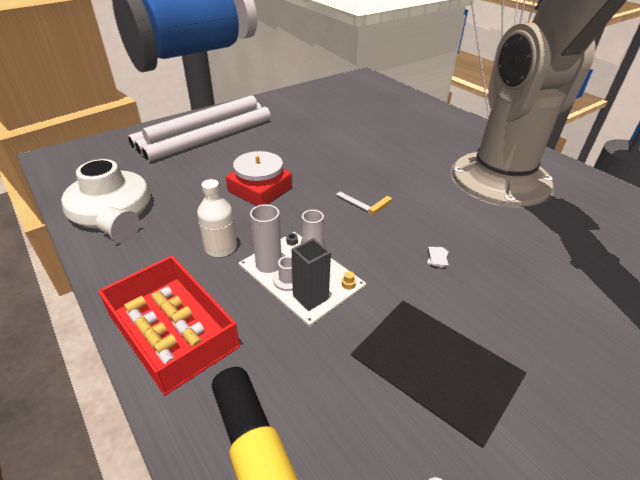

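View pics/wrist0.png

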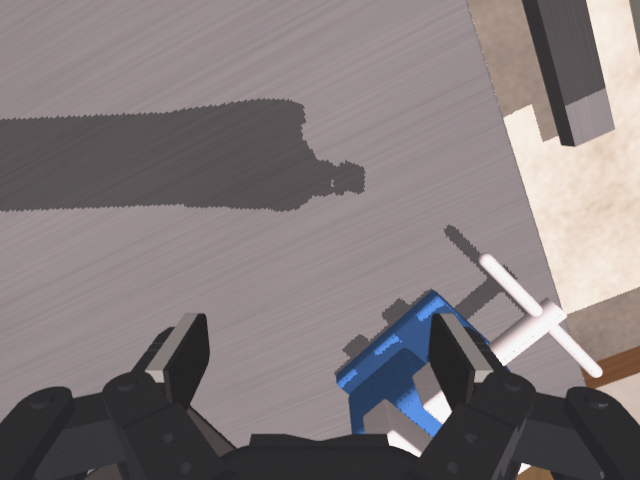

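The top view shows the pallet at about (327,223). On it are the square tube (297,205), tube (350,197), reducer (328,228), flange (323,207), bung (292,244) and nut (363,237). The mat is at (202,250) and the positioner pin at (465,254). Next I'll fit the pallet and mat poses from the edges.

```bash
cat >> h.py <<'E'
def ray(c,u,v,z):
    d=c['R'].T@np.array([(u-c['cx'])/c['fx'],(v-c['cy'])/c['fy'],1.]); p=-c['R'].T@c['t']; return (p+d*(z-p[2])/d[2])[:2]
def proj(c,X):
    x=c['R']@np.array(X)+c['t']; return np.array([c['fx']*x[0]/x[2]+c['cx'],c['fy']*x[1]/x[2]+c['cy']])
E
python3 - <<'E'
from h import *
c=read_camera('top'); hsv=cv2.cvtColor(c['pixels'],cv2.COLOR_RGB2HSV)
for n,z,lab in [('pallet',.01,0),('mat',.006,0),('positioner',.072,0)]:
    for r in cut_out(n,'top')[:1]:
        m=r['pixels']; v,u=np.nonzero(m)
        P=np.array([ray(c,a,b,z) for a,b in zip(u,v)])*1000
        rc=cv2.minAreaRect(P.astype(np.float32)); print(n,round(r['p'],2),rc)
for n,z in [('tube',.13),('reducer',.125),('square_tube',.12),('flange',.055),('bottle',.15),('bung',.035),('nut',.024)]:
  for cam in ['top','scene']:
    C=read_camera(cam)
    for r in cut_out(n,cam)[:2]:
        v,u=np.nonzero(r['pixels']); print(n,cam,round(r['p'],2),u.min(),u.max(),v.min(),v.max(),len(u))
    for r in spot_in(n,cam)[:2]: print('   spot',np.round(r['centre'],3),round(r['p'],2))
big=cv2.resize(c['pixels'][170:270,260:420],(800,500),interpolation=cv2.INTER_CUBIC)
cv2.imwrite('pics/crop0.png',big[:,:,::-1])
E
```

```text
pallet 0.69 ((593.6968383789062, -4.170379638671875), (140.528076171875, 199.22036743164062), 7.180855751037598)
mat 0.93 ((532.44921875, 275.6576232910156), (150.54722595214844, 221.3306884765625), 13.195042610168457)
positioner 0.82 ((503.5674133300781, -289.09967041015625), (118.60950469970703, 126.22923278808594), 20.38728141784668)
tube top 0.63 339 364 181 216 680
   spot [ 0.633 -0.055  0.087] 0.9
tube scene 0.61 250 280 205 272 1798
   spot [ 0.643 -0.039  0.091] 0.8
reducer top 0.85 316 341 215 246 597
reducer top 0.2 287 298 239 251 117
   spot [ 0.556 -0.009  0.07 ] 0.67
reducer scene 0.77 301 322 210 242 617
   spot [0.575 0.003 0.111] 0.6
   spot [ 0.688 -0.14   0.083] 0.3
square_tube top 0.96 285 310 189 224 765
   spot [0.616 0.058 0.087] 0.87
   spot [ 0.669 -0.157  0.095] 0.25
square_tube scene 0.72 291 330 238 310 2362
   spot [0.629 0.076 0.084] 0.74
flange top 0.92 313 337 197 218 348
   spot [ 0.626 -0.002  0.018] 0.69
flange scene 0.8 272 291 256 290 527
   spot [0.638 0.008 0.035] 0.75
bottle top 0.79 382 415 159 200 1053
bottle top 0.66 316 340 215 246 578
   spot [ 0.669 -0.158  0.096] 0.85
bottle scene 0.98 197 235 180 256 2109
   spot [ 0.689 -0.14   0.081] 0.74
bung top 0.57 285 309 190 223 686
bung top 0.48 288 297 241 249 73
   spot [0.544 0.073 0.024] 0.46
bung scene 0.74 342 354 271 288 188
bung scene 0.32 272 292 256 290 549
   spot [0.555 0.076 0.022] 0.72
nut scene 0.58 286 296 234 244 102
```

View pics/crop0.png

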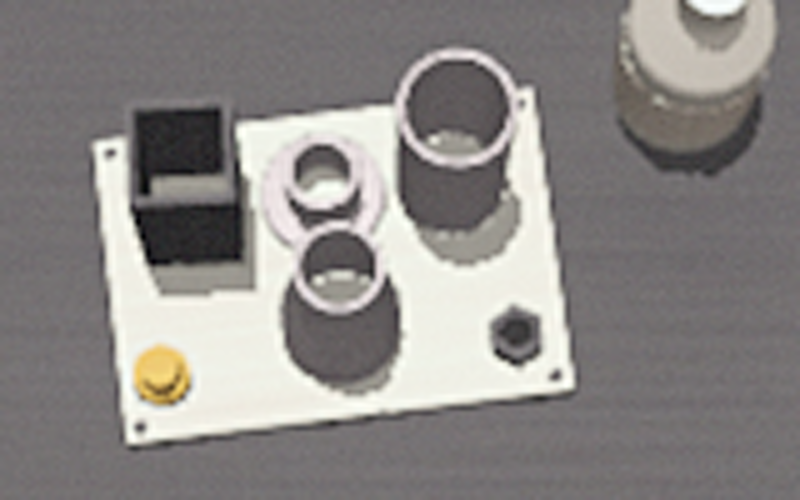

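Run:
```python
from h import *
c=read_camera('top'); 
for n,(a,b),z in [('tube',(457,107),.13),('red',(339,267),.125),('sq',(182,155),.12),('fl',(323,177),.055),('bung',(162,370),.03),('nut',(516,333),.024),('nb',(0,0),0)]:
    print(n,np.round(ray(c,260+(a+.5)/5-.5,170+(b+.5)/5-.5,z)*1000,1))
p=c['pixels'][220:295,420:500]; cv2.imwrite('pics/pos.png',cv2.resize(p,(800,750),interpolation=cv2.INTER_CUBIC)[:,:,::-1])
g=cv2.cvtColor(c['pixels'],cv2.COLOR_RGB2HSV)[220:295,420:500]
m=((g[:,:,1]<60)&(g[:,:,2]>150)).astype(np.uint8); n,l,s,ce=cv2.connectedComponentsWithStats(m); i=1+s[1:,4].argmax(); print(s[i],ce[i])
cs=cv2.convexHull(np.argwhere(l==i)[:,::-1].astype(np.float32)); e=cv2.fitEllipse(cs); print(e, ray(c,420+e[0][0],220+e[0][1],.072)*1000)
from scipy.spatial.transform import Rotation as R
w,x,y,z=get_obs()['tool_rot']; print(np.round(R.from_quat([x,y,z,w]).as_matrix(),3))
```

```text
tube [633.  -56.1]
red [566.8  -7.6]
sq [615.7  57.4]
fl [6.235e+02 1.000e-01]
bung [543.2  70.9]
nut [560.7 -84.4]
nb [722.6 149.4]
[  18    8   53   52 2138] [43.99953227 33.89476146]
((43.98923873901367, 33.89143753051758), (51.022369384765625, 53.38494873046875), 119.27320861816406) [ 512.06568205 -293.95024538]
[[-0.904  0.428 -0.   ]
 [ 0.428  0.904  0.   ]
 [ 0.     0.    -1.   ]]
```

View pics/pos.png

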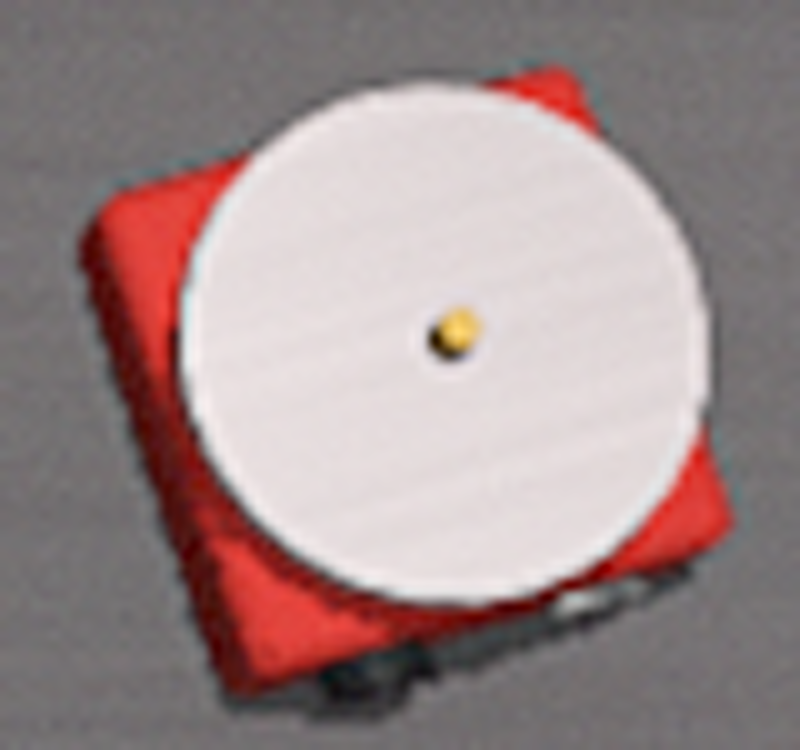

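Request:
move_arm --gripper '[1,1,1,1,1]' --pt "-3.4 -2.3 0" --pt "-6.8 -4.6 0" --pt "-10.2 -6.9 0" --pt "-13.6 -9.2 0" --pt "-17 -11.5 0" --twist '[-0.11,-0.22,-0.33,-0.44,-0.567]' --squeeze 60

```text
t: 3.92
eef_pos: [0.3937, 0.4321, 0.304]
tool_rot: [0.0, -0.064, 0.998, 0.0]
contact_force: [1.2, 0.7, 0.3]
gripper_width: 1.005
```

```bash
cat > to.py <<'E'
# usage: to.py x y z(mm, TCP) [jawdeg]
import sys; from h import *
from scipy.spatial.transform import Rotation as R
o=get_obs(); w,x,y,z=o['tool_rot']; M=R.from_quat([x,y,z,w]).as_matrix()
jaw=np.degrees(np.arctan2(M[1,1],M[0,1])); P=o['eef_pos']
a=list(map(float,sys.argv[1:]))
for i in range(0,len(a)-2,3):
    d=M.T@(np.array(a[i:i+3])/1000-P)*100; print('shift cm',np.round(d,2),'rows',round(np.linalg.norm(d)/4.17,1))
print('t',round(float(o['t']),2),'pos',np.round(P*1000,1),'jaw',round(jaw,2),'twist to 97.2:',round(-np.radians(97.2-jaw),3),'tilt',np.round(M[:,2],3),'w',round(float(o['gripper_width']),3),'F',np.round(o['contact_force'],1),'q',np.round(o['q'],2))
E
python3 to.py 616 57.3 303 616 57.3 159
```

```text
shift cm [-17.28 -40.     0.11] rows 10.4
shift cm [-17.27 -40.01  14.51] rows 11.0
t 3.92 pos [393.7 432.1 304. ] jaw 97.31 twist to 97.2: 0.002 tilt [ 0.  0. -1.] w 1.005 F [1.2 0.7 0.3] q [-0.9   0.33 -0.05  1.78  0.02  1.04  0.74]
```

Request:
move_arm --gripper '[1,1,1,1,1]' --pt "-1.6 -3.7 0" --pt "-3.2 -7.4 0" --pt "-4.8 -11.1 0" --pt "-6.4 -14.8 0" --pt "-8 -18.5 0" --twist '[0,0,0,0,0]'

```text
t: 4.33
eef_pos: [0.4956, 0.2581, 0.3042]
tool_rot: [0.0, -0.061, 0.998, 0.0]
contact_force: [0.3, 0.7, -0.9]
gripper_width: 1.001
```

Request:
move_arm --gripper '[1,1,1,1,1]' --pt "-1.6 -3.7 0" --pt "-3.2 -7.4 0" --pt "-4.8 -11.1 0" --pt "-6.4 -14.8 0" --pt "-8 -18.5 0" --twist '[0,0,0,0,0]'

```text
t: 4.75
eef_pos: [0.5975, 0.0843, 0.3042]
tool_rot: [0.0, -0.061, 0.998, 0.0]
contact_force: [1.0, 1.0, 0.7]
gripper_width: 1.0
```

```bash
python3 to.py 616 57.3 303 616 57.3 150
```

```text
shift cm [-1.51 -2.9   0.12] rows 0.8
shift cm [-1.5  -2.9  15.42] rows 3.8
t 4.75 pos [597.5  84.3 304.2] jaw 97.0 twist to 97.2: -0.003 tilt [ 0.  0. -1.] w 1.0 F [1.  1.  0.7] q [-0.34  0.36  0.13  1.74 -0.05  1.04  1.5 ]
```

Request:
move_arm --gripper '[1,1,1,1,1]' --pt "-1.5 -2.9 0" --pt "-1.5 -2.9 4" --pt "-1.5 -2.9 8" --pt "-1.5 -2.9 10" --pt "-1.5 -2.9 10" --twist '[0,0,0,0,0]'

```text
t: 5.17
eef_pos: [0.6123, 0.0587, 0.1988]
tool_rot: [-0.005, -0.061, 0.998, -0.001]
contact_force: [-1.3, -1.0, -0.7]
gripper_width: 0.999
```

```bash
python3 - <<'E'
from h import *
save('wrist','w1')
E
python3 to.py 616 57.3 303 616 57.3 150
```

```text
shift cm [ -0.14  -0.19 -10.12] rows 2.4
shift cm [-0.22 -0.18  5.18] rows 1.2
t 5.22 pos [613.9  58.9 201.8] jaw 96.99 twist to 97.2: -0.004 tilt [-0.005 -0.001 -1.   ] w 0.998 F [-0.1  0.1  1. ] q [-0.29  0.5   0.13  1.79 -0.08  0.86  1.56]
```

View pics/w1.png

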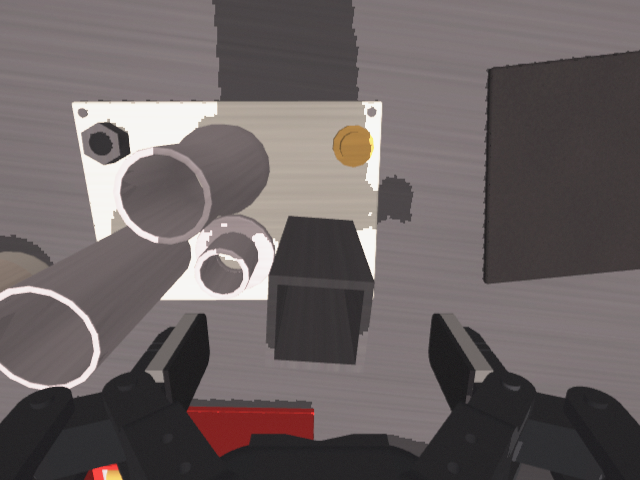

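The wrist view shows the square tube's rim at about (320,320), midway between the pads, so I'll descend and grip.

Request:
move_arm --gripper '[1,1,1,0,0]' --pt "-0.1 -0.1 2.6" --pt "-0.2 -0.2 5.2" --pt "-0.2 -0.2 5.2" --pt "-0.2 -0.2 5.2" --pt "-0.2 -0.2 5.2" --twist '[0,0,0,0,0]'

```text
t: 5.63
eef_pos: [0.6188, 0.0577, 0.1544]
tool_rot: [0.002, -0.061, 0.998, 0.0]
contact_force: [0.4, -0.4, 0.5]
gripper_width: 0.75
```

Request:
move_arm --gripper '[0,0,0,0,0]' --pt "0 0 0" --pt "0 0 0" --pt "0 0 0" --pt "0 0 0" --pt "0 0 0" --twist '[0,0,0,0,0]'

```text
t: 6.05
eef_pos: [0.6189, 0.0579, 0.1546]
tool_rot: [0.002, -0.061, 0.998, 0.0]
contact_force: [-0.5, 0.5, 6.4]
gripper_width: 0.531
```

```bash
python3 to.py 616 57.3 290 554.4 357.8 290
```

```text
shift cm [  0.24  -0.02 -13.54] rows 3.2
shift cm [  2.69  30.56 -13.53] rows 8.0
t 6.05 pos [618.9  57.9 154.6] jaw 97.0 twist to 97.2: -0.004 tilt [ 0.004  0.001 -1.   ] w 0.531 F [-0.5  0.5  6.4] q [-0.28  0.56  0.12  1.82 -0.09  0.77  1.58]
```

Request:
move_arm --gripper '[0,0,0,0,0]' --pt "0 0 -1.5" --pt "0 0 -4" --pt "0 0 -7" --pt "0 0 -10.5" --pt "0.3 3 -13" --twist '[0,0,0,0,0]'

```text
t: 6.47
eef_pos: [0.6124, 0.0791, 0.2857]
tool_rot: [0.002, -0.056, 0.998, -0.002]
contact_force: [2.0, -1.8, -3.9]
gripper_width: 0.529
```

Request:
move_arm --gripper '[0,0,0,0,0]' --pt "0.3 3.5 0" --pt "0.6 7 0" --pt "0.9 10.5 0" --pt "1.2 14 0" --pt "1.5 17.5 0" --twist '[0,0,0,0,0]'

```text
t: 6.88
eef_pos: [0.5737, 0.2601, 0.2827]
tool_rot: [0.0, -0.061, 0.998, 0.0]
contact_force: [0.9, -0.0, -3.9]
gripper_width: 0.527
```

```bash
python3 to.py 554.4 357.8 152.5
```

```text
shift cm [ 0.73  9.93 13.02] rows 3.9
t 6.88 pos [573.7 260.1 282.7] jaw 96.99 twist to 97.2: -0.004 tilt [ 0.  0. -1.] w 0.527 F [ 0.9 -0.  -3.9] q [-0.59  0.42  0.08  1.7  -0.04  1.02  1.2 ]
```

Request:
move_arm --gripper '[0,0,0,0,0]' --pt "0.3 3.7 1" --pt "0.6 7.4 3" --pt "0.7 9.9 6" --pt "0.7 9.9 9.5" --pt "0.7 9.9 11.5" --twist '[0,0,0,0,0]'

```text
t: 7.3
eef_pos: [0.5525, 0.3586, 0.1639]
tool_rot: [-0.002, -0.064, 0.998, -0.0]
contact_force: [-0.9, -1.3, -4.9]
gripper_width: 0.528
```

```bash
python3 to.py 554.4 357.8 150.6
```

```text
shift cm [-0.18 -0.1   1.33] rows 0.3
t 7.3 pos [552.5 358.6 163.9] jaw 97.29 twist to 97.2: 0.001 tilt [-0.004 -0.001 -1.   ] w 0.528 F [-0.9 -1.3 -4.9] q [-0.71  0.6   0.05  1.71 -0.04  0.84  1.06]
```

Request:
move_arm --gripper '[0,0,0,0,0]' --pt "0 0 0.4" --pt "0 0 0.8" --pt "0 0 1.2" --pt "0 0 1.2" --pt "0 0 1.2" --twist '[0,0,0,0,0]'

```text
t: 7.72
eef_pos: [0.5566, 0.3562, 0.1566]
tool_rot: [0.001, -0.061, 0.998, 0.001]
contact_force: [0.1, -0.9, -3.5]
gripper_width: 0.527
```

Request:
move_arm --gripper '[0,0,0,0,0]' --pt "0 0 0.2" --pt "0 0 0.4" --pt "0 0 0.5" --pt "0 0 0.5" --pt "0 0 0.5" --twist '[0,0,0,0,0]'

```text
t: 8.13
eef_pos: [0.556, 0.3563, 0.1507]
tool_rot: [0.0, -0.061, 0.998, 0.0]
contact_force: [-0.8, -0.9, 2.0]
gripper_width: 0.527
```

Request:
move_arm --gripper '[0.7,1,1,1,1]' --pt "0 0 0" --pt "0 0 0" --pt "0 0 0" --pt "0 0 -2.5" --pt "0 0 -6.5" --twist '[0,0,0,0,0]'

```text
t: 8.55
eef_pos: [0.5534, 0.3548, 0.2112]
tool_rot: [-0.004, -0.061, 0.998, -0.002]
contact_force: [0.6, 0.5, -1.0]
gripper_width: 1.0
```

```bash
python3 to.py 566.5 -7.6 240 566.5 -7.6 155
```

```text
shift cm [  3.14 -36.14  -2.7 ] rows 8.7
shift cm [  3.08 -36.1    5.8 ] rows 8.8
t 8.55 pos [553.4 354.8 211.2] jaw 97.01 twist to 97.2: -0.003 tilt [-0.007 -0.005 -1.   ] w 1.0 F [ 0.6  0.5 -1. ] q [-0.71  0.54  0.06  1.68 -0.04  0.93  1.06]
```

Request:
move_arm --gripper '[1,1,1,1,1]' --pt "0.3 -3.7 -1" --pt "0.7 -7.6 -2" --pt "1.1 -11.6 -3" --pt "1.5 -15.7 -3" --pt "1.9 -19.8 -3" --twist '[0,0,0,0,0]'

```text
t: 8.97
eef_pos: [0.5611, 0.1557, 0.246]
tool_rot: [0.001, -0.061, 0.998, 0.0]
contact_force: [0.3, 0.2, -0.4]
gripper_width: 1.0
```

Request:
move_arm --gripper '[1,1,1,1,1]' --pt "0.4 -4.1 0" --pt "0.8 -8.2 0" --pt "1.2 -12.3 0" --pt "1.5 -16.5 0" --pt "1.5 -16.5 0" --twist '[0,0,0,0,0]'

```text
t: 9.38
eef_pos: [0.5658, -0.019, 0.2455]
tool_rot: [0.0, -0.055, 0.999, -0.003]
contact_force: [-0.4, -1.4, -0.7]
gripper_width: 1.0
```

```bash
python3 to.py 566.5 -7.6 240 566.5 -7.6 155
```

```text
shift cm [-0.19  1.13  0.54] rows 0.3
shift cm [-0.19  1.17  9.04] rows 2.2
t 9.38 pos [565.8 -19.  245.5] jaw 96.27 twist to 97.2: -0.016 tilt [ 0.001 -0.005 -1.   ] w 1.0 F [-0.4 -1.4 -0.7] q [-0.2   0.36  0.15  1.89 -0.06  0.89  1.66]
```

Request:
move_arm --gripper '[1,1]' --pt "0 0 0" --pt "0 0 0" --twist '[0,0]'

```text
t: 9.55
eef_pos: [0.5662, -0.008, 0.245]
tool_rot: [0.0, -0.061, 0.998, 0.0]
contact_force: [0.3, 0.5, -1.3]
gripper_width: 1.001
```

```bash
python3 to.py 566.5 -7.6 240 566.5 -7.6 155
```

```text
shift cm [-0.04  0.04  0.5 ] rows 0.1
shift cm [-0.03  0.03  9.  ] rows 2.2
t 9.55 pos [566.2  -8.  245. ] jaw 96.97 twist to 97.2: -0.004 tilt [ 0.     0.001 -1.   ] w 1.001 F [ 0.3  0.5 -1.3] q [-0.21  0.36  0.14  1.89 -0.07  0.89  1.66]
```

Request:
move_arm --gripper '[1,1,1,1,0]' --pt "0 0 3" --pt "0 0 6" --pt "0 0 9" --pt "0 0 9" --pt "0 0 9" --twist '[0,0,0,0,0]'

```text
t: 9.97
eef_pos: [0.5653, -0.0065, 0.1539]
tool_rot: [-0.002, -0.062, 0.998, 0.0]
contact_force: [1.3, -0.5, 0.7]
gripper_width: 0.883
```

Request:
move_arm --gripper '[0,0,0,0,0]' --pt "0 0 0" --pt "0 0 0" --pt "0 0 0" --pt "0 0 0" --pt "0 0 0" --twist '[0,0,0,0,0]'

```text
t: 10.38
eef_pos: [0.5673, -0.0079, 0.157]
tool_rot: [0.002, -0.061, 0.998, 0.0]
contact_force: [-0.9, 0.7, 4.8]
gripper_width: 0.431
```

Request:
move_arm --gripper '[0,0,0]' --pt "0 0 0" --pt "0 0 0" --pt "0 0 0" --twist '[0,0,0]'

```text
t: 10.63
eef_pos: [0.5673, -0.0079, 0.157]
tool_rot: [0.002, -0.061, 0.998, 0.0]
contact_force: [-1.4, 1.4, 6.2]
gripper_width: 0.436
```

```bash
python3 to.py 493.5 266.6 300
```

```text
shift cm [  3.93  28.15 -14.3 ] rows 7.6
t 10.63 pos [567.3  -7.9 157. ] jaw 97.0 twist to 97.2: -0.003 tilt [ 0.004  0.001 -1.   ] w 0.436 F [-1.4  1.4  6.2] q [-0.19  0.49  0.12  1.95 -0.09  0.71  1.68]
```

Request:
move_arm --gripper '[0,0,0,0,0]' --pt "0 0 -1.5" --pt "0 0 -4" --pt "0 0 -7" --pt "0.3 2 -10" --pt "0.8 5.5 -12" --twist '[0,0,0,0,0]'

```text
t: 11.05
eef_pos: [0.5529, 0.0412, 0.2788]
tool_rot: [0.003, -0.057, 0.998, -0.001]
contact_force: [-0.3, 1.3, -2.3]
gripper_width: 0.435
```

Request:
move_arm --gripper '[0,0,0,0,0]' --pt "0.5 3.8 0" --pt "1.1 7.8 0" --pt "1.7 11.8 0" --pt "2.2 15.8 0" --pt "2.7 19.5 0" --twist '[0,0,0,0,0]'

```text
t: 11.47
eef_pos: [0.4998, 0.2378, 0.2761]
tool_rot: [0.001, -0.061, 0.998, 0.001]
contact_force: [0.9, 0.5, -2.0]
gripper_width: 0.434
```

Request:
move_arm --gripper '[0,0,0,0,0]' --pt "0.2 1.7 0.5" --pt "0.4 3.1 3" --pt "0.4 3.1 6.5" --pt "0.4 3.1 10" --pt "0.4 3.1 10" --twist '[0,0,0,0,0]'

```text
t: 11.88
eef_pos: [0.4896, 0.2643, 0.1698]
tool_rot: [-0.004, -0.062, 0.998, -0.003]
contact_force: [-1.2, -1.4, -2.6]
gripper_width: 0.43
```

Request:
move_arm --gripper '[0,0]' --pt "0 0 0" --pt "0 0 0" --twist '[0,0]'

```text
t: 12.05
eef_pos: [0.4942, 0.2661, 0.1769]
tool_rot: [0.001, -0.061, 0.998, 0.001]
contact_force: [0.2, -0.3, -1.4]
gripper_width: 0.436
```

```bash
python3 to.py 493.5 266.6 153
```

```text
shift cm [0.07 0.06 2.39] rows 0.6
t 12.05 pos [494.2 266.1 176.9] jaw 96.95 twist to 97.2: -0.004 tilt [ 0.002  0.001 -1.   ] w 0.436 F [ 0.2 -0.3 -1.4] q [-0.62  0.45  0.02  1.94 -0.02  0.75  1.1 ]
```

Request:
move_arm --gripper '[0,0,0,0,0]' --pt "0 0 0.8" --pt "0 0 1.6" --pt "0 0 2.2" --pt "0 0 2.4" --pt "0 0 2.4" --twist '[0,0,0,0,0]'

```text
t: 12.47
eef_pos: [0.494, 0.2662, 0.1529]
tool_rot: [0.001, -0.061, 0.998, 0.001]
contact_force: [-3.6, -3.2, 15.1]
gripper_width: 0.436
```

Request:
move_arm --gripper '[0,0]' --pt "0 0 0" --pt "0 0 0" --twist '[0,0]'

```text
t: 12.63
eef_pos: [0.4939, 0.2662, 0.1529]
tool_rot: [0.001, -0.061, 0.998, 0.001]
contact_force: [-4.2, -1.8, 15.1]
gripper_width: 0.437
```

Request:
move_arm --gripper '[0.7,1,1,1,1]' --pt "0 0 0" --pt "0 0 0" --pt "0 0 0" --pt "0 0 -3" --pt "0 0 -7" --twist '[0,0,0,0,0]'

```text
t: 13.05
eef_pos: [0.4912, 0.2647, 0.2183]
tool_rot: [-0.003, -0.061, 0.998, -0.002]
contact_force: [1.0, -0.0, 0.3]
gripper_width: 0.997
```

```bash
python3 to.py 632 -56.5 250
```

```text
shift cm [-10.04 -33.61  -3.12] rows 8.4
t 13.05 pos [491.2 264.7 218.3] jaw 97.01 twist to 97.2: -0.003 tilt [-0.007 -0.004 -1.   ] w 0.997 F [ 1.  -0.   0.3] q [-0.63  0.39  0.03  1.92 -0.01  0.85  1.1 ]
```

Request:
move_arm --gripper '[1,1,1,1,1]' --pt "-1.0 -3.4 -1" --pt "-2.0 -6.8 -2" --pt "-3 -10.2 -2.7" --pt "-4 -13.8 -2.7" --pt "-5.1 -17.6 -2.7" --twist '[0,0,0,0,0]'

```text
t: 13.47
eef_pos: [0.5657, 0.0964, 0.2485]
tool_rot: [0.001, -0.062, 0.998, 0.0]
contact_force: [0.7, 0.3, 0.2]
gripper_width: 0.999
```

Request:
move_arm --gripper '[1,1,1,1,1]' --pt "-1.1 -3.9 0" --pt "-2.2 -7.8 0" --pt "-3.3 -11.6 0" --pt "-4.3 -15 0" --pt "-4.7 -16.2 0" --twist '[0,0,0,0,0]'

```text
t: 13.88
eef_pos: [0.6325, -0.0649, 0.2478]
tool_rot: [0.0, -0.057, 0.998, -0.002]
contact_force: [0.9, 0.5, -0.6]
gripper_width: 1.005
```

Request:
move_arm --gripper '[1,1]' --pt "0 0 0" --pt "0 0 0" --twist '[0,0]'

```text
t: 14.05
eef_pos: [0.6314, -0.0579, 0.2474]
tool_rot: [-0.0, -0.06, 0.998, 0.0]
contact_force: [-0.6, 0.7, -0.5]
gripper_width: 1.001
```

```bash
python3 to.py 632.3 -56.5 158; python3 -c "
from h import *
save('wrist','w2')"
```

```text
shift cm [-0.11  0.12  8.94] rows 2.1
t 14.05 pos [631.4 -57.9 247.4] jaw 96.92 twist to 97.2: -0.005 tilt [-0.001  0.    -1.   ] w 1.001 F [-0.6  0.7 -0.5] q [-0.11  0.47  0.14  1.72 -0.08  0.96  1.75]
```

View pics/w2.png

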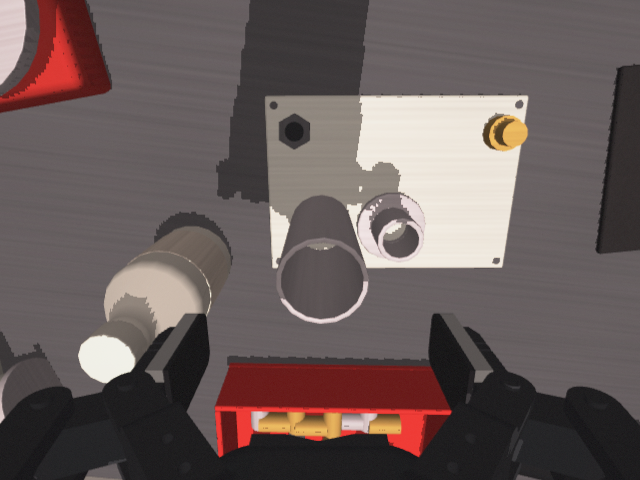

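The wrist view shows the tube rim centred at (322,280) between the pads. The bottle at (150,300) is clear of the left finger.

Request:
move_arm --gripper '[1,1,1,1,0]' --pt "-0.1 0.1 3" --pt "-0.1 0.1 6" --pt "-0.1 0.1 9" --pt "-0.1 0.1 9" --pt "-0.1 0.1 9" --twist '[0,0,0,0,0]'

```text
t: 14.52
eef_pos: [0.6312, -0.0543, 0.1568]
tool_rot: [-0.002, -0.062, 0.998, 0.001]
contact_force: [-0.8, 0.4, 1.3]
gripper_width: 0.885
```

Request:
move_arm --gripper '[0,0,0,0,0]' --pt "0 0 0" --pt "0 0 0" --pt "0 0 0" --pt "0 0 0" --pt "0 0 0" --twist '[0,0,0,0,0]'

```text
t: 14.93
eef_pos: [0.6338, -0.056, 0.1606]
tool_rot: [0.002, -0.061, 0.998, 0.0]
contact_force: [-1.6, 1.6, 7.6]
gripper_width: 0.58
```

```bash
python3 to.py 588.6 211.8 300
```

```text
shift cm [  1.15  27.13 -13.93] rows 7.3
t 14.93 pos [633.8 -56.  160.6] jaw 97.02 twist to 97.2: -0.003 tilt [ 0.004  0.001 -1.   ] w 0.58 F [-1.6  1.6  7.6] q [-0.1   0.57  0.12  1.78 -0.09  0.8   1.76]
```

Request:
move_arm --gripper '[0,0,0,0,0]' --pt "0 0 -1.5" --pt "0 0 -4" --pt "0 0.5 -7" --pt "0.1 2.5 -10" --pt "0.2 5.5 -11" --twist '[0,0,0,0,0]'

```text
t: 15.35
eef_pos: [0.6257, -0.006, 0.2737]
tool_rot: [0.004, -0.058, 0.998, -0.001]
contact_force: [1.3, -0.6, -2.7]
gripper_width: 0.578
```

Request:
move_arm --gripper '[0,0,0,0,0]' --pt "0.2 4 0" --pt "0.4 8 0" --pt "0.6 12 0" --pt "0.8 16 0" --pt "0.9 19.5 0" --twist '[0,0,0,0,0]'

```text
t: 15.77
eef_pos: [0.5899, 0.1931, 0.2689]
tool_rot: [0.0, -0.062, 0.998, 0.001]
contact_force: [0.0, 0.1, -2.0]
gripper_width: 0.583
```

Request:
move_arm --gripper '[0,0,0,0,0]' --pt "0 1.5 0.5" --pt "0 2.1 3" --pt "0 2.1 6" --pt "0 2.1 9" --pt "0 2.1 9" --twist '[0,0,0,0,0]'

```text
t: 16.18
eef_pos: [0.585, 0.2099, 0.1728]
tool_rot: [-0.005, -0.061, 0.998, -0.002]
contact_force: [-1.3, 0.3, -3.9]
gripper_width: 0.581
```

Request:
move_arm --gripper '[0,0]' --pt "0 0 0" --pt "0 0 0" --twist '[0,0]'

```text
t: 16.35
eef_pos: [0.5896, 0.2111, 0.1798]
tool_rot: [0.001, -0.061, 0.998, 0.0]
contact_force: [0.7, -0.2, -2.6]
gripper_width: 0.582
```

```bash
python3 to.py 588.6 211.8 156.6
```

```text
shift cm [0.09 0.08 2.32] rows 0.6
t 16.35 pos [589.6 211.1 179.8] jaw 96.96 twist to 97.2: -0.004 tilt [ 0.002  0.001 -1.   ] w 0.582 F [ 0.7 -0.2 -2.6] q [-0.49  0.53  0.06  1.79 -0.04  0.82  1.29]
```

Request:
move_arm --gripper '[0,0,0,0,0]' --pt "0 0 0.8" --pt "0 0 1.6" --pt "0 0 2.1" --pt "0 0 2.3" --pt "0 0 2.3" --twist '[0,0,0,0,0]'

```text
t: 16.77
eef_pos: [0.5891, 0.2111, 0.1567]
tool_rot: [0.001, -0.061, 0.998, 0.0]
contact_force: [-4.3, -2.4, 9.2]
gripper_width: 0.581
```

Request:
move_arm --gripper '[0,0]' --pt "0 0 0" --pt "0 0 0" --twist '[0,0]'

```text
t: 16.93
eef_pos: [0.5891, 0.2111, 0.1567]
tool_rot: [0.001, -0.061, 0.998, 0.0]
contact_force: [-3.5, -0.7, 9.2]
gripper_width: 0.58
```

Request:
move_arm --gripper '[0.75,1,1,1,1]' --pt "0 0 0" --pt "0 0 0" --pt "0 0 0" --pt "0 0 -3" --pt "0 0 -7" --twist '[0,0,0,0,0]'

```text
t: 17.35
eef_pos: [0.5865, 0.2103, 0.222]
tool_rot: [-0.004, -0.061, 0.998, -0.001]
contact_force: [0.6, -0.0, -0.4]
gripper_width: 1.003
```

```bash
python3 to.py 623.5 0 200
python3 - <<'E'
from h import *
save('top','top1');save('scene','scene1')
E
```

```text
shift cm [ -1.13 -21.32   2.24] rows 5.1
t 17.35 pos [586.5 210.3 222. ] jaw 97.01 twist to 97.2: -0.003 tilt [-0.007 -0.003 -1.   ] w 1.003 F [ 0.6 -0.  -0.4] q [-0.5   0.48  0.07  1.76 -0.04  0.91  1.28]
```

View pics/scene1.png

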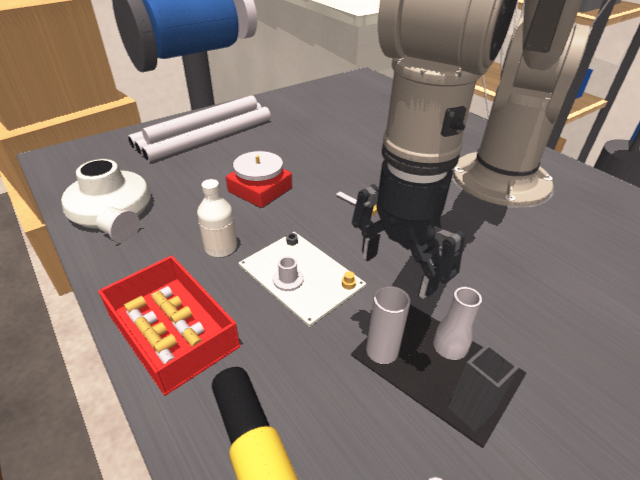

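View pics/top1.png

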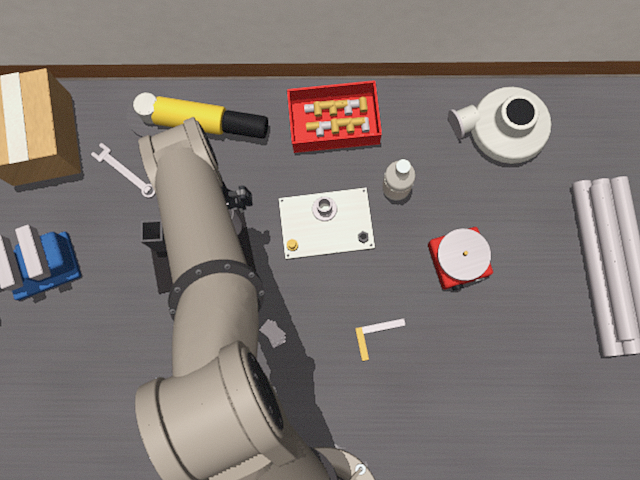

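The scene view shows all three pieces upright on the mat: tube (388,325), reducer (458,325) and square tube (485,390). The flange hasn't moved, at top pixel (324,208).

Request:
move_arm --gripper '[1,1,1,1,1]' --pt "-0.1 -4 0" --pt "-0.3 -8 0" --pt "-0.5 -12 1" --pt "-0.7 -16 2.5" --pt "-0.8 -20 4.5" --twist '[0,0,0,0,0]'

```text
t: 17.87
eef_pos: [0.6214, 0.0151, 0.1824]
tool_rot: [0.002, -0.061, 0.998, -0.0]
contact_force: [-0.4, 0.4, 0.4]
gripper_width: 1.004
```

Request:
move_arm --gripper '[1,1,1,1,1]' --pt "0 -1.4 1" --pt "0 -1.4 4" --pt "0 -1.4 4" --pt "0 -1.4 4" --pt "0 -1.4 4" --twist '[0,0,0,0,0]'

```text
t: 18.28
eef_pos: [0.6224, 0.0047, 0.1424]
tool_rot: [0.0, -0.062, 0.998, 0.0]
contact_force: [0.7, 0.6, -0.5]
gripper_width: 0.999
```

```bash
python3 to.py 623.5 0 97; python3 -c "
from h import *
save('wrist','w3')"
```

```text
shift cm [-0.05 -0.49  4.54] rows 1.1
t 18.28 pos [622.4   4.7 142.4] jaw 97.09 twist to 97.2: -0.002 tilt [ 0.001  0.001 -1.   ] w 0.999 F [ 0.7  0.6 -0.5] q [-0.17  0.58  0.09  1.82 -0.07  0.75  1.65]
```

View pics/w3.png

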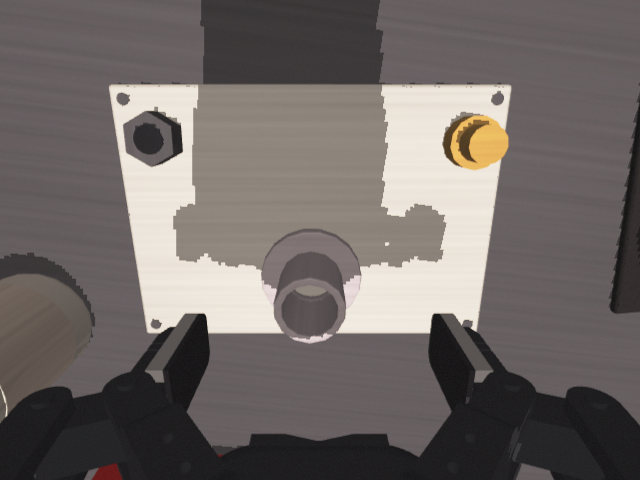

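The hub is at (311,310), slightly toward -y from the pads' centre, which agrees with the remaining -5 mm shift.

Request:
move_arm --gripper '[1,1,1,1,0]' --pt "0 -0.5 1.5" --pt "0 -0.5 3" --pt "0 -0.5 4.5" --pt "0 -0.5 4.5" --pt "0 -0.5 4.5" --twist '[0,0,0,0,0]'

```text
t: 18.75
eef_pos: [0.6229, -0.0007, 0.0975]
tool_rot: [0.0, -0.062, 0.998, 0.0]
contact_force: [-0.5, -0.9, 0.7]
gripper_width: 0.884
```

Request:
move_arm --gripper '[0,0,0,0,0]' --pt "0 0 0" --pt "0 0 0" --pt "0 0 0" --pt "0 0 0" --pt "0 0 0" --twist '[0,0,0,0,0]'

```text
t: 19.17
eef_pos: [0.6234, -0.0012, 0.0981]
tool_rot: [0.001, -0.061, 0.998, 0.0]
contact_force: [-1.3, 0.3, 6.4]
gripper_width: 0.37
```

Request:
move_arm --gripper '[0,0,0]' --pt "0 0 0" --pt "0 0 0" --pt "0 0 0" --twist '[0,0,0]'

```text
t: 19.42
eef_pos: [0.6234, -0.0012, 0.0981]
tool_rot: [0.001, -0.061, 0.998, 0.0]
contact_force: [-0.9, 0.9, 7.4]
gripper_width: 0.365
```

```bash
python3 to.py 512 -294 200
```

```text
shift cm [ 14.61 -27.7  -10.23] rows 7.9
t 19.42 pos [623.4  -1.2  98.1] jaw 97.01 twist to 97.2: -0.003 tilt [ 0.002  0.001 -1.   ] w 0.365 F [-0.9  0.9  7.4] q [-0.16  0.64  0.08  1.83 -0.08  0.67  1.66]
```

Request:
move_arm --gripper '[0,0,0,0,0]' --pt "0 0 -1.5" --pt "0 0 -4.5" --pt "0.5 -1 -8" --pt "2 -4 -10" --pt "3.6 -7 -11" --twist '[0,0,0,0,0]'

```text
t: 19.83
eef_pos: [0.597, -0.0745, 0.2101]
tool_rot: [0.003, -0.063, 0.998, 0.0]
contact_force: [0.7, -1.0, -3.3]
gripper_width: 0.376
```

Request:
move_arm --gripper '[0,0,0,0,0]' --pt "1.8 -3.5 0" --pt "3.6 -7 0" --pt "5.4 -10.4 0" --pt "7.3 -13.8 0" --pt "9.1 -17.2 0" --twist '[0,0,0,0,0]'

```text
t: 20.25
eef_pos: [0.5245, -0.2589, 0.2067]
tool_rot: [-0.0, -0.061, 0.998, 0.0]
contact_force: [0.3, 0.1, -2.1]
gripper_width: 0.37
```

Request:
move_arm --gripper '[0,0,0,0]' --pt "1.2 -2.5 0" --pt "1.7 -3.5 0" --pt "1.7 -3.5 0" --pt "1.7 -3.5 0" --twist '[0,0,0,0]'

```text
t: 20.58
eef_pos: [0.513, -0.2941, 0.2065]
tool_rot: [-0.0, -0.06, 0.998, 0.0]
contact_force: [0.6, 0.9, -2.9]
gripper_width: 0.37
```

```bash
python3 to.py 512 -294 160; python3 -c "
from h import *
save('wrist','w4')
c=save('scene','scene2'); cv2.imwrite('pics/s2c.png',cv2.resize(c['pixels'][100:250,180:380],(800,600))[:,:,::-1]); print(proj(c,[.512,-.294,.09]))
"
```

```text
shift cm [0.1  0.02 4.65] rows 1.1
t 20.58 pos [ 513.  -294.1  206.5] jaw 96.92 twist to 97.2: -0.005 tilt [-0.     0.001 -1.   ] w 0.37 F [ 0.6  0.9 -2.9] q [ 0.3   0.45  0.15  1.86 -0.09  0.84  2.19]
[257.15770967 154.82862833]
```

View pics/w4.png

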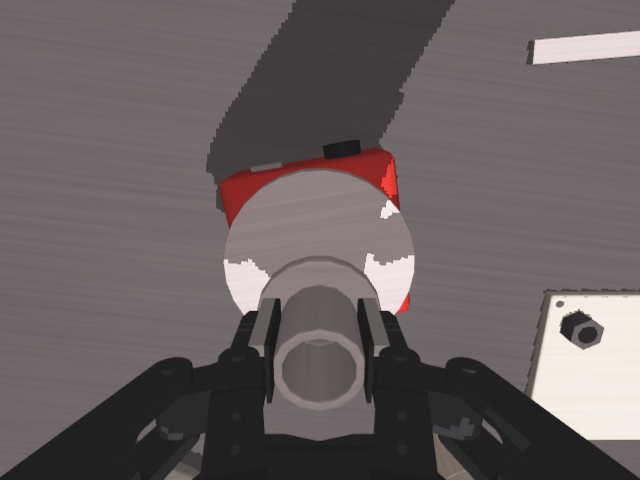

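View pics/s2c.png

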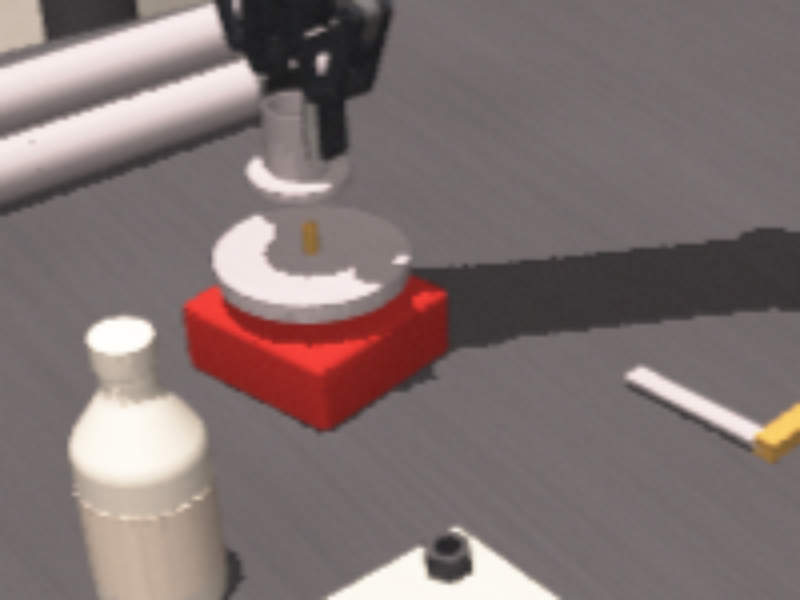

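```bash
python3 -c "
from h import *
c=read_camera('scene')
for p in [[.513,-.294,.118],[.513,-.294,.126],[.523,-.294,.126],[.513,-.284,.126],[.512,-.294,.072]]: print((proj(c,p)-[180,100])*4)
"
```

```text
[303.16291936 173.8025169 ]
[302.02204329 160.32251   ]
[285.78874042 165.29616509]
[311.41157239 167.61030587]
[311.03709906 247.97695823]
```

Request:
move_arm --gripper '[0,0,0,0,0]' --pt "0.3 0 0" --pt "0.3 0 1.2" --pt "0.3 0 2.4" --pt "0.3 0 3.4" --pt "0.3 0 3.8" --twist '[0,0,0,0,0]'

```text
t: 21.15
eef_pos: [0.5093, -0.2936, 0.166]
tool_rot: [-0.002, -0.061, 0.998, 0.001]
contact_force: [-0.1, -0.1, -2.5]
gripper_width: 0.367
```

Request:
move_arm --gripper '[0,0,0,0]' --pt "0 0 0.3" --pt "0 0 0.6" --pt "0 0 0.8" --pt "0 0 0.8" --twist '[0,0,0,0]'

```text
t: 21.48
eef_pos: [0.5104, -0.2946, 0.1605]
tool_rot: [-0.0, -0.061, 0.998, 0.0]
contact_force: [0.7, 0.3, -3.0]
gripper_width: 0.371
```

```bash
python3 to.py 511 -294 160; python3 -c "
from h import *
c=save('scene','scene3'); cv2.imwrite('pics/s3c.png',cv2.resize(c['pixels'][100:250,180:380],(800,600))[:,:,::-1])
"
```

```text
shift cm [-0.06  0.05  0.05] rows 0.0
t 21.48 pos [ 510.4 -294.6  160.5] jaw 96.98 twist to 97.2: -0.004 tilt [-0.  0. -1.] w 0.371 F [ 0.7  0.3 -3. ] q [ 0.31  0.51  0.14  1.89 -0.1   0.75  2.2 ]
```

View pics/s3c.png

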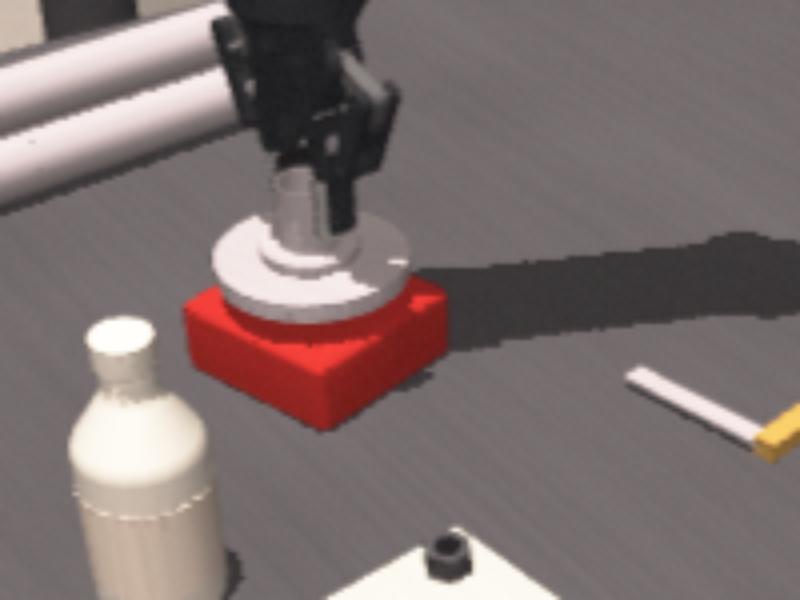

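The flange sits nearly down, centred on the turntable at crop (310,245). I'll touch it down and release.

Request:
move_arm --gripper '[0,0,0]' --pt "0 0 0.1" --pt "0 0 0.2" --pt "0 0 0.2" --twist '[0,0,0]'

```text
t: 21.78
eef_pos: [0.5107, -0.2947, 0.1601]
tool_rot: [0.001, -0.061, 0.998, -0.0]
contact_force: [-3.3, 1.6, 5.6]
gripper_width: 0.366
```

Request:
move_arm --gripper '[0.6,1,1,1,1]' --pt "0 0 0" --pt "0 0 0" --pt "0 0 0" --pt "0 0 -3" --pt "0 0 -7" --twist '[0,0,0,0,0]'

```text
t: 22.2
eef_pos: [0.5086, -0.2934, 0.2263]
tool_rot: [-0.003, -0.061, 0.998, 0.002]
contact_force: [1.3, -0.8, 0.5]
gripper_width: 1.0
```

```bash
python3 to.py 589.1 211.1 250; python3 -c "
from h import *
c=save('scene','scene4'); cv2.imwrite('pics/s4c.png',cv2.resize(c['pixels'][100:250,180:380],(800,600))[:,:,::-1])
save('wrist','w5')
"
```

```text
shift cm [-14.13  49.1   -2.28] rows 12.3
t 22.2 pos [ 508.6 -293.4  226.3] jaw 97.01 twist to 97.2: -0.003 tilt [-0.007  0.003 -1.   ] w 1.0 F [ 1.3 -0.8  0.5] q [ 0.29  0.42  0.16  1.85 -0.08  0.88  2.19]
```

View pics/s4c.png

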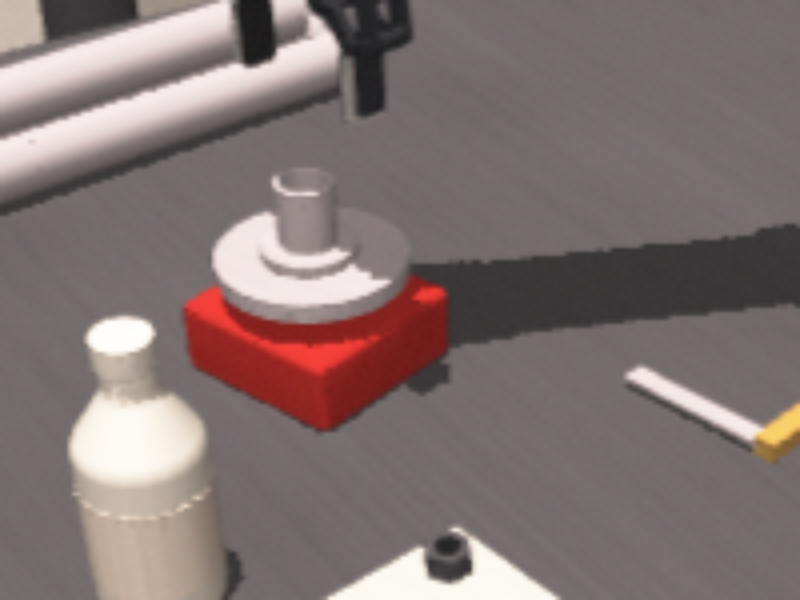

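View pics/w5.png

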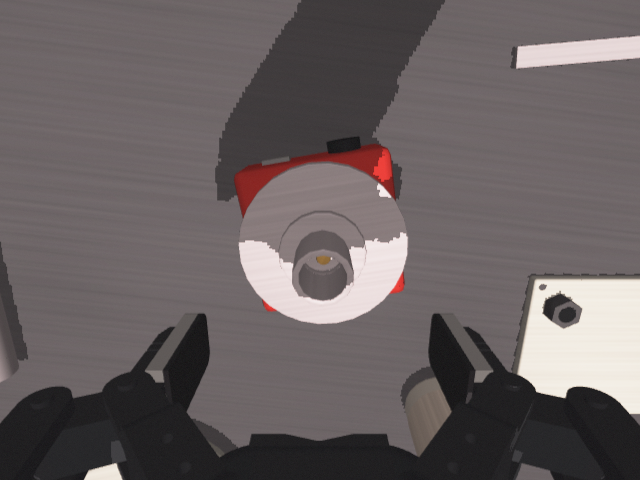

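The wrist view shows the brass pin inside the bore at (323,259) with the flange flat, so it is seated. Now I'll return the tube.

Request:
move_arm --gripper '[1,1,1,1,1]' --pt "-1 3.6 -0.5" --pt "-2.1 7.4 -1" --pt "-3.2 11.3 -2" --pt "-4.3 15.2 -2" --pt "-5.4 19.1 -2" --twist '[0,0,0,0,0]'

```text
t: 22.72
eef_pos: [0.5412, -0.0966, 0.2495]
tool_rot: [0.001, -0.061, 0.998, -0.0]
contact_force: [1.2, -0.7, 0.1]
gripper_width: 1.003
```

Request:
move_arm --gripper '[1,1,1,1,1]' --pt "-1.1 3.9 0" --pt "-2.2 7.8 0" --pt "-3.3 11.7 0" --pt "-4.4 15.6 0" --pt "-5.5 19.5 0" --twist '[0,0,0,0,0]'

```text
t: 23.13
eef_pos: [0.5717, 0.1039, 0.2488]
tool_rot: [0.0, -0.061, 0.998, 0.0]
contact_force: [0.7, -0.1, 0.7]
gripper_width: 1.002
```

Request:
move_arm --gripper '[1,1,1,1,1]' --pt "-1.1 3.9 0" --pt "-2.2 7.6 0" --pt "-3.0 10.6 0" --pt "-3.0 10.6 0" --pt "-3.0 10.6 0" --twist '[0,0,0,0,0]'

```text
t: 23.55
eef_pos: [0.5881, 0.2135, 0.2483]
tool_rot: [-0.0, -0.063, 0.998, 0.0]
contact_force: [0.4, -0.1, 0.2]
gripper_width: 1.0
```

```bash
python3 to.py 589.1 211.1 156.7
```

```text
shift cm [-0.07 -0.26  9.16] rows 2.2
t 23.55 pos [588.1 213.5 248.3] jaw 97.25 twist to 97.2: 0.001 tilt [-0.     0.001 -1.   ] w 1.0 F [ 0.4 -0.1  0.2] q [-0.45  0.45  0.01  1.73 -0.01  0.96  1.25]
```

Request:
move_arm --gripper '[1,1,1,1,0]' --pt "-0.1 -0.2 2" --pt "-0.1 -0.2 5.5" --pt "-0.1 -0.2 9" --pt "-0.1 -0.2 9" --pt "-0.1 -0.2 9" --twist '[0,0,0,0,0]'

```text
t: 23.97
eef_pos: [0.5888, 0.2067, 0.1575]
tool_rot: [-0.002, -0.06, 0.998, -0.001]
contact_force: [0.2, 0.1, 0.6]
gripper_width: 0.881
```

Request:
move_arm --gripper '[0,0,0,0,0]' --pt "0 0 0" --pt "0 0 0" --pt "0 0 0" --pt "0 0 0" --pt "0 0 0" --twist '[0,0,0,0,0]'

```text
t: 24.38
eef_pos: [0.5912, 0.2094, 0.1617]
tool_rot: [0.002, -0.061, 0.998, 0.001]
contact_force: [0.4, -0.2, 6.9]
gripper_width: 0.579
```

```bash
python3 to.py 633.8 -56 300
```

```text
shift cm [ -1.06 -26.84 -13.86] rows 7.2
t 24.38 pos [591.2 209.4 161.7] jaw 96.99 twist to 97.2: -0.004 tilt [ 0.004  0.002 -1.   ] w 0.579 F [ 0.4 -0.2  6.9] q [-0.44  0.56  0.01  1.79 -0.    0.79  1.26]
```

Request:
move_arm --gripper '[0,0,0,0,0]' --pt "0 0 -1.5" --pt "0 0 -4" --pt "0 -0.5 -7" --pt "-0.1 -3 -10" --pt "-0.3 -6.5 -11" --twist '[0,0,0,0,0]'

```text
t: 24.8
eef_pos: [0.6015, 0.1489, 0.2744]
tool_rot: [0.004, -0.064, 0.998, 0.002]
contact_force: [1.6, -0.2, -3.0]
gripper_width: 0.575
```

Request:
move_arm --gripper '[0,0,0,0,0]' --pt "-0.2 -4 0" --pt "-0.4 -8 0" --pt "-0.6 -12 0" --pt "-0.8 -16 0" --pt "-0.9 -19 0" --twist '[0,0,0,0,0]'

```text
t: 25.22
eef_pos: [0.6325, -0.0474, 0.2698]
tool_rot: [0.001, -0.059, 0.998, -0.001]
contact_force: [0.3, -0.2, -3.6]
gripper_width: 0.575
```

Request:
move_arm --gripper '[0,0,0,0,0]' --pt "0 -1.3 0" --pt "0 -1.3 2" --pt "0 -1.3 5" --pt "0 -1.3 8" --pt "0 -1.3 8" --twist '[0,0,0,0,0]'

```text
t: 25.63
eef_pos: [0.6305, -0.0549, 0.1835]
tool_rot: [-0.005, -0.061, 0.998, 0.001]
contact_force: [-2.0, 0.2, -4.7]
gripper_width: 0.575
```

Request:
move_arm --gripper '[0,0]' --pt "0 0 0" --pt "0 0 0" --twist '[0,0]'

```text
t: 25.8
eef_pos: [0.6351, -0.0554, 0.1906]
tool_rot: [0.001, -0.061, 0.998, -0.0]
contact_force: [1.0, -0.1, -3.6]
gripper_width: 0.58
```

```bash
python3 to.py 635.9 -56 165.7
```

```text
shift cm [-0.06 -0.07  2.49] rows 0.6
t 25.8 pos [635.1 -55.4 190.6] jaw 97.01 twist to 97.2: -0.003 tilt [ 0.002  0.    -1.   ] w 0.58 F [ 1.  -0.1 -3.6] q [-0.06  0.53  0.07  1.75 -0.05  0.85  1.72]
```

Request:
move_arm --gripper '[0,0,0,0,0]' --pt "0 0 0.8" --pt "0 0 1.6" --pt "0 0 2.2" --pt "0 0 2.5" --pt "0 0 2.5" --twist '[0,0,0,0,0]'

```text
t: 26.22
eef_pos: [0.6352, -0.0554, 0.1657]
tool_rot: [0.001, -0.061, 0.998, 0.0]
contact_force: [-3.2, 0.3, 9.7]
gripper_width: 0.582
```

Request:
move_arm --gripper '[0,0]' --pt "0 0 0" --pt "0 0 0" --twist '[0,0]'

```text
t: 26.38
eef_pos: [0.635, -0.0555, 0.1657]
tool_rot: [0.001, -0.061, 0.998, 0.0]
contact_force: [-3.1, 0.4, 9.5]
gripper_width: 0.58
```

Contact is at the expected height. Release, then on to the reducer at TCP (493.9, 266.2).

Request:
move_arm --gripper '[0.75,1,1,1,1]' --pt "0 0 0" --pt "0 0 0" --pt "0 0 0" --pt "0 0 -3" --pt "0 0 -7" --twist '[0,0,0,0,0]'

```text
t: 26.8
eef_pos: [0.632, -0.0555, 0.2306]
tool_rot: [-0.004, -0.061, 0.998, 0.0]
contact_force: [1.2, -0.3, 0.7]
gripper_width: 1.001
```

```bash
python3 to.py 493.9 266.2 240
```

```text
shift cm [ 9.79 33.61 -0.83] rows 8.4
t 26.8 pos [632.  -55.5 230.6] jaw 97.0 twist to 97.2: -0.003 tilt [-0.008 -0.    -1.   ] w 1.001 F [ 1.2 -0.3  0.7] q [-0.07  0.49  0.08  1.72 -0.05  0.94  1.72]
```

Request:
move_arm --gripper '[1,1,1,1,1]' --pt "1 3.4 -0.4" --pt "2.1 7.1 -0.4" --pt "3.2 10.8 -0.4" --pt "4.3 14.5 -0.4" --pt "5.4 18.2 -0.4" --twist '[0,0,0,0,0]'

```text
t: 27.22
eef_pos: [0.5576, 0.1198, 0.2379]
tool_rot: [0.0, -0.061, 0.998, 0.0]
contact_force: [0.2, 0.8, 0.1]
gripper_width: 1.005
```

Request:
move_arm --gripper '[1,1,1,1,1]' --pt "1.1 3.7 0" --pt "2.2 7.4 0" --pt "3.3 11.1 0" --pt "4.3 14.4 0" --pt "4.7 15.5 0" --twist '[0,0,0,0,0]'

```text
t: 27.63
eef_pos: [0.49, 0.2727, 0.2379]
tool_rot: [-0.0, -0.065, 0.998, 0.002]
contact_force: [-0.4, 1.0, 0.6]
gripper_width: 1.001
```

Request:
move_arm --gripper '[1,1,1]' --pt "0 0 0" --pt "0 0 0" --pt "0 0 0" --twist '[0,0,0]'

```text
t: 27.88
eef_pos: [0.4938, 0.265, 0.2376]
tool_rot: [0.0, -0.06, 0.998, -0.0]
contact_force: [-0.4, 0.3, -0.3]
gripper_width: 1.0
```

```bash
python3 to.py 493.9 266.2 153
```

```text
shift cm [-0.03  0.13  8.46] rows 2.0
t 27.88 pos [493.8 265.  237.6] jaw 96.88 twist to 97.2: -0.006 tilt [ 0.    -0.001 -1.   ] w 1.0 F [-0.4  0.3 -0.3] q [-0.59  0.36 -0.02  1.9   0.01  0.88  1.08]
```

Request:
move_arm --gripper '[1,1,1,1,0]' --pt "0 0.1 2" --pt "0 0.1 5" --pt "0 0.1 8.4" --pt "0 0.1 8.4" --pt "0 0.1 8.4" --twist '[0,0,0,0,0]'

```text
t: 28.3
eef_pos: [0.4928, 0.2653, 0.1527]
tool_rot: [-0.002, -0.06, 0.998, -0.001]
contact_force: [0.5, -0.0, 0.3]
gripper_width: 0.881
```

Request:
move_arm --gripper '[0,0,0,0,0]' --pt "0 0 0" --pt "0 0 0" --pt "0 0 0" --pt "0 0 0" --pt "0 0 0" --twist '[0,0,0,0,0]'

```text
t: 28.72
eef_pos: [0.4941, 0.2677, 0.1559]
tool_rot: [0.002, -0.061, 0.998, 0.001]
contact_force: [-0.4, -1.6, 5.2]
gripper_width: 0.433
```

Request:
move_arm --gripper '[0,0,0]' --pt "0 0 0" --pt "0 0 0" --pt "0 0 0" --twist '[0,0,0]'

```text
t: 28.97
eef_pos: [0.4941, 0.2678, 0.1559]
tool_rot: [0.002, -0.061, 0.998, 0.001]
contact_force: [-0.1, -1.1, 6.9]
gripper_width: 0.438
```

```bash
python3 to.py 567.3 -7.9 300
```

```text
shift cm [ -3.97 -28.23 -14.43] rows 7.7
t 28.97 pos [494.1 267.8 155.9] jaw 96.96 twist to 97.2: -0.004 tilt [ 0.003  0.002 -1.   ] w 0.438 F [-0.1 -1.1  6.9] q [-0.59  0.48 -0.02  1.95  0.02  0.71  1.07]
```

Request:
move_arm --gripper '[0,0,0,0,0]' --pt "0 0 -1.5" --pt "0 0 -4" --pt "0 -0.5 -7" --pt "-0.4 -3 -10" --pt "-0.9 -6.5 -11" --twist '[0,0,0,0,0]'

```text
t: 29.38
eef_pos: [0.5106, 0.2079, 0.2692]
tool_rot: [0.004, -0.064, 0.998, 0.003]
contact_force: [1.5, 1.0, -1.3]
gripper_width: 0.43
```

Request:
move_arm --gripper '[0,0,0,0,0]' --pt "-0.6 -4 0" --pt "-1.1 -8 0" --pt "-1.7 -12 0" --pt "-2.3 -16 0" --pt "-2.8 -20 0" --twist '[0,0,0,0,0]'

```text
t: 29.8
eef_pos: [0.5621, 0.0072, 0.265]
tool_rot: [0.001, -0.061, 0.998, 0.0]
contact_force: [0.4, 0.1, -2.3]
gripper_width: 0.435
```

Request:
move_arm --gripper '[0,0,0,0,0]' --pt "-0.2 -1.7 0" --pt "-0.2 -1.7 1" --pt "-0.2 -1.7 4" --pt "-0.2 -1.7 7.5" --pt "-0.2 -1.7 8" --twist '[0,0,0,0,0]'

```text
t: 30.22
eef_pos: [0.5627, -0.0069, 0.1795]
tool_rot: [-0.004, -0.061, 0.998, 0.0]
contact_force: [-0.8, 0.1, -2.7]
gripper_width: 0.43
```

Request:
move_arm --gripper '[0,0]' --pt "0 0 0" --pt "0 0 0" --twist '[0,0]'

```text
t: 30.38
eef_pos: [0.5663, -0.007, 0.1848]
tool_rot: [0.0, -0.061, 0.998, 0.0]
contact_force: [-0.4, 0.0, -1.6]
gripper_width: 0.434
```

```bash
python3 to.py 567.4 -7.9 159.9
```

```text
shift cm [-0.1  -0.1   2.49] rows 0.6
t 30.38 pos [566.3  -7.  184.8] jaw 97.03 twist to 97.2: -0.003 tilt [ 0.001  0.    -1.   ] w 0.434 F [-0.4  0.  -1.6] q [-0.16  0.44  0.08  1.93 -0.05  0.77  1.64]
```

Request:
move_arm --gripper '[0,0,0,0,0]' --pt "-0.1 -0.1 0.8" --pt "-0.1 -0.1 1.6" --pt "-0.1 -0.1 2.2" --pt "-0.1 -0.1 2.5" --pt "-0.1 -0.1 2.5" --twist '[0,0,0,0,0]'

```text
t: 30.8
eef_pos: [0.5675, -0.0085, 0.16]
tool_rot: [0.0, -0.061, 0.998, 0.0]
contact_force: [-2.6, 0.0, 9.3]
gripper_width: 0.436
```

Request:
move_arm --gripper '[0,0]' --pt "0 0 0" --pt "0 0 0" --twist '[0,0]'

```text
t: 30.97
eef_pos: [0.5674, -0.0085, 0.16]
tool_rot: [0.001, -0.061, 0.998, 0.0]
contact_force: [-2.8, -1.6, 9.2]
gripper_width: 0.433
```

Request:
move_arm --gripper '[0.7,1,1,1,1]' --pt "0 0 0" --pt "0 0 0" --pt "0 0 0" --pt "0 0 -3" --pt "0 0 -7" --twist '[0,0,0,0,0]'

```text
t: 31.38
eef_pos: [0.5648, -0.0085, 0.2262]
tool_rot: [-0.004, -0.061, 0.998, -0.0]
contact_force: [2.2, 0.5, 0.6]
gripper_width: 1.0
```

```bash
python3 to.py 556 356.3 235
```

```text
shift cm [-3.57 36.31 -0.9 ] rows 8.8
t 31.38 pos [564.8  -8.5 226.2] jaw 97.01 twist to 97.2: -0.003 tilt [-0.008 -0.001 -1.   ] w 1.0 F [2.2 0.5 0.6] q [-0.17  0.39  0.09  1.9  -0.04  0.87  1.64]
```

Request:
move_arm --gripper '[1,1,1,1,1]' --pt "-0.3 3.6 -0.5" --pt "-0.7 7.6 -0.5" --pt "-1.1 11.6 -0.5" --pt "-1.5 15.6 -0.5" --pt "-1.8 19.6 -0.5" --twist '[0,0,0,0,0]'

```text
t: 31.8
eef_pos: [0.5608, 0.1901, 0.2339]
tool_rot: [0.0, -0.061, 0.998, 0.0]
contact_force: [0.4, 0.0, 0.8]
gripper_width: 1.0
```

Request:
move_arm --gripper '[1,1,1,1,1]' --pt "-0.4 4 0" --pt "-0.7 8 0" --pt "-1.1 12 0" --pt "-1.4 15.5 0" --pt "-1.5 16.7 0" --twist '[0,0,0,0,0]'

```text
t: 32.22
eef_pos: [0.5532, 0.3633, 0.2335]
tool_rot: [-0.0, -0.065, 0.998, 0.002]
contact_force: [0.4, 0.1, -0.4]
gripper_width: 1.001
```

Request:
move_arm --gripper '[1,1,1]' --pt "0 0 0" --pt "0 0 0" --pt "0 0 0" --twist '[0,0,0]'

```text
t: 32.47
eef_pos: [0.5561, 0.3538, 0.2334]
tool_rot: [-0.0, -0.06, 0.998, -0.001]
contact_force: [-0.6, -0.3, -0.9]
gripper_width: 0.998
```

```bash
python3 to.py 556 356.3 150.7
```

```text
shift cm [-0.02  0.27  8.27] rows 2.0
t 32.47 pos [556.1 353.8 233.4] jaw 96.88 twist to 97.2: -0.006 tilt [-0.    -0.002 -1.   ] w 0.998 F [-0.6 -0.3 -0.9] q [-0.67  0.52  0.01  1.66 -0.01  0.96  1.03]
```

Request:
move_arm --gripper '[1,1,1,1,0]' --pt "0 0.2 2" --pt "0 0.2 5" --pt "0 0.2 8.2" --pt "0 0.2 8.2" --pt "0 0.2 8.2" --twist '[0,0,0,0,0]'

```text
t: 32.88
eef_pos: [0.5551, 0.3552, 0.1506]
tool_rot: [-0.002, -0.06, 0.998, -0.002]
contact_force: [-0.5, 0.2, 0.4]
gripper_width: 0.88
```

Request:
move_arm --gripper '[0,0,0,0,0]' --pt "0 0 0" --pt "0 0 0" --pt "0 0 0" --pt "0 0 0" --pt "0 0 0" --twist '[0,0,0,0,0]'

```text
t: 33.3
eef_pos: [0.5568, 0.3579, 0.1546]
tool_rot: [0.002, -0.061, 0.998, 0.001]
contact_force: [-1.3, -1.7, 5.1]
gripper_width: 0.524
```

```bash
python3 to.py 618.9 57.9 300
```

```text
shift cm [ -2.59 -30.51 -14.58] rows 8.1
t 33.3 pos [556.8 357.9 154.6] jaw 96.95 twist to 97.2: -0.004 tilt [ 0.004  0.002 -1.   ] w 0.524 F [-1.3 -1.7  5.1] q [-0.67  0.61  0.01  1.71 -0.    0.82  1.03]
```

Request:
move_arm --gripper '[0,0,0,0,0]' --pt "0 0 -1.5" --pt "0 0 -4" --pt "0 -0.5 -7" --pt "-0.3 -3.5 -10" --pt "-0.6 -7 -11" --twist '[0,0,0,0,0]'

```text
t: 33.72
eef_pos: [0.5701, 0.2931, 0.2671]
tool_rot: [0.003, -0.064, 0.998, 0.003]
contact_force: [3.0, -1.2, -3.5]
gripper_width: 0.523
```

Request:
move_arm --gripper '[0,0,0,0,0]' --pt "-0.4 -4 0" --pt "-0.7 -8 0" --pt "-1.1 -12 0" --pt "-1.4 -16 0" --pt "-1.8 -20 0" --twist '[0,0,0,0,0]'

```text
t: 34.13
eef_pos: [0.6117, 0.0907, 0.2625]
tool_rot: [0.0, -0.061, 0.998, 0.0]
contact_force: [0.5, -0.6, -4.1]
gripper_width: 0.527
```

Request:
move_arm --gripper '[0,0,0,0,0]' --pt "-0.3 -2.5 0" --pt "-0.3 -3.5 0" --pt "-0.3 -3.5 0" --pt "-0.3 -3.5 3" --pt "-0.3 -3.5 6" --twist '[0,0,0,0,0]'

```text
t: 34.55
eef_pos: [0.6205, 0.0605, 0.2036]
tool_rot: [0.003, -0.062, 0.998, 0.001]
contact_force: [0.0, 0.6, -4.6]
gripper_width: 0.526
```

Request:
move_arm --gripper '[0,0,0]' --pt "0 0 1" --pt "0 0 1" --pt "0 0 1" --twist '[0,0,0]'

```text
t: 34.8
eef_pos: [0.6191, 0.0596, 0.1921]
tool_rot: [-0.0, -0.062, 0.998, 0.0]
contact_force: [1.2, -0.6, -2.9]
gripper_width: 0.525
```

```bash
python3 to.py 619.7 57.9 158.6
```

```text
shift cm [-0.04 -0.18  3.35] rows 0.8
t 34.8 pos [619.1  59.6 192.1] jaw 97.08 twist to 97.2: -0.002 tilt [-0.001  0.    -1.   ] w 0.525 F [ 1.2 -0.6 -2.9] q [-0.25  0.51  0.07  1.79 -0.05  0.84  1.54]
```

Request:
move_arm --gripper '[0,0,0,0,0]' --pt "0 -0.2 1" --pt "0 -0.2 2" --pt "0 -0.2 2.9" --pt "0 -0.2 3.2" --pt "0 -0.2 3.2" --twist '[0,0,0,0,0]'

```text
t: 35.22
eef_pos: [0.6192, 0.0563, 0.1592]
tool_rot: [-0.0, -0.061, 0.998, -0.0]
contact_force: [1.4, -0.2, -3.0]
gripper_width: 0.522
```

Request:
move_arm --gripper '[0,0,0]' --pt "0 0 0.15" --pt "0 0 0.2" --pt "0 0 0.2" --twist '[0,0,0]'

```text
t: 35.47
eef_pos: [0.6199, 0.0564, 0.1586]
tool_rot: [0.0, -0.061, 0.998, 0.0]
contact_force: [-2.1, -1.6, 3.3]
gripper_width: 0.525
```

Request:
move_arm --gripper '[0.7,1,1,1,1]' --pt "0 0 0" --pt "0 0 0" --pt "0 0 0" --pt "0 0 -3" --pt "0 0 -7" --twist '[0,0,0,0,0]'

```text
t: 35.88
eef_pos: [0.6174, 0.0563, 0.225]
tool_rot: [-0.004, -0.061, 0.998, -0.0]
contact_force: [1.1, -0.2, -0.7]
gripper_width: 0.996
```

Request:
move_arm --gripper '[1,1,1,1,1]' --pt "0 2 -3" --pt "0.5 6 -4" --pt "1.0 10 -5" --pt "1.5 14 -6" --pt "2 18 -6" --twist '[0,0,0,0,0]'

```text
t: 36.3
eef_pos: [0.5781, 0.2346, 0.2905]
tool_rot: [0.002, -0.061, 0.998, 0.001]
contact_force: [1.2, -0.4, 0.4]
gripper_width: 1.003
```

Request:
move_arm --gripper '[1,1,1,1,1]' --pt "0 4 0" --pt "0 8 0" --pt "0 10 0" --pt "0 10 0" --pt "0 10 0" --twist '[0,0,0,0,0]'

```text
t: 36.72
eef_pos: [0.5648, 0.3336, 0.2875]
tool_rot: [-0.0, -0.063, 0.998, 0.0]
contact_force: [0.4, -0.3, -0.1]
gripper_width: 0.995
```

Run:
```python
from h import *
c=save('top','top9'); save('scene','scene9'); print(get_obs()['t'])
cv2.imwrite('pics/crop9.png',cv2.resize(c['pixels'][170:270,260:420],(800,500),interpolation=cv2.INTER_CUBIC)[:,:,::-1])
a=cv2.imread('pics/top0.png').astype(int); b=cv2.imread('pics/top9.png').astype(int)
```

```text
36.8167
```

View pics/crop9.png

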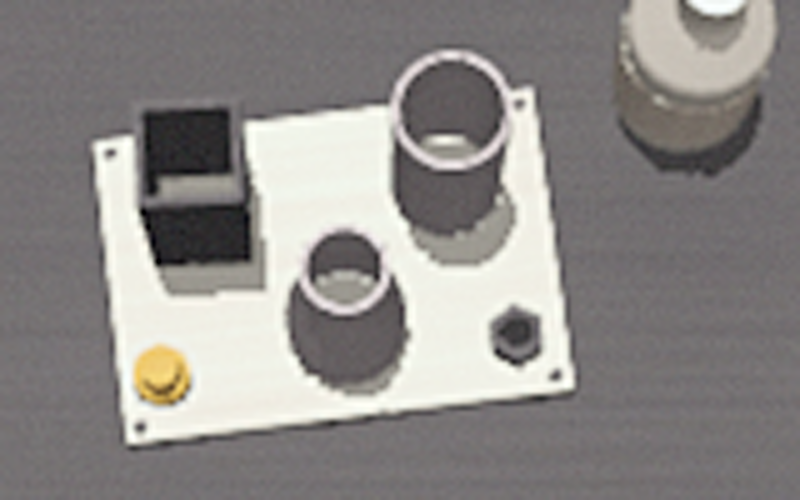

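View pics/scene9.png

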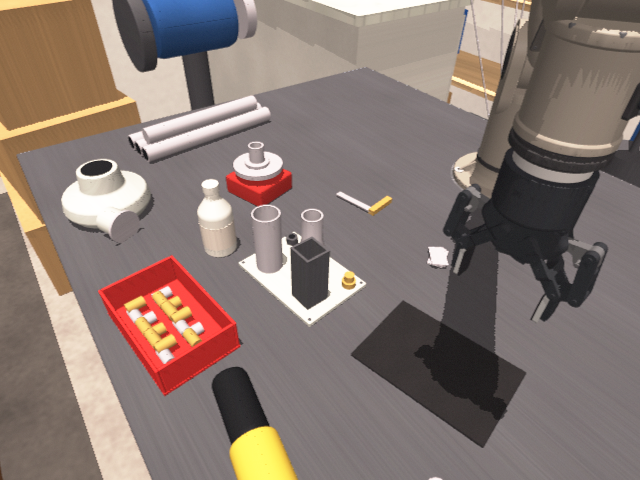

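```bash
python3 -c "
from station import *
print(hand_in())"
```

```text
the job is handed in; nothing more can be done
None
```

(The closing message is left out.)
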